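Lock the bayonet cap of the blue filter housing

ROBOT

A 6-joint arm with a two-finger parallel gripper is mounted at the origin on a cart in front of the work surface, level with it; the furniture and walls round the work are solid. World frame = base frame: x ahead of the robot, y to its left, z up, the work surface at z = 0. Lengths are in m, angles in degrees, forces in N, time in s.
With the tool pointing down it reaches from about 0.4 to 0.825 m from the base axis. Payload 7 kg.
Tool frame: the origin (TCP) lies on the centre line of the jaws, within the pads' length; the fingertips stand 22 mm ahead of it and the grasp point (between the pads) lies 3 mm ahead of it; z points along the fingers, y is the line along which they close (so a half turn about z gives the same grasp; the last joint's range is limited). The gripper opens to 88 mm and grips with 3 to 60 N. Pads are 19 mm wide; open, the fingers measure 130 mm over their backs; the gripper's body (78 mm by 193 mm) begins 47 mm behind the grasp point.
Start: joints at [-48.295, 20.546, 0.682, 0, -70.136, -16.507], TCP at [0.287, -0.611, 0.249] pointing down, gripper open.
Joint ranges: [-176.03, 176.03], [-82.01, 121.73], [-58.28, 71.71], [-173.87, 95.51], [-174.79, -0.11], [-173.66, 173.66]. Speed limits (degrees/s): [136.94, 136.94, 172.46, 180, 180, 180].

INTERFACE

Orientations are given as [roll, pitch, yaw] about the fixed x, y, z axes, in that order (R = Rz(yaw) Ry(pitch) Rx(roll)).
In Python, from plant import get_state, cams, r gives the robot as it stands.
- The arm moves only by the tool apply_moves, never from a script. Its argument "targets" is a list of rows, each an object with "dp": the shift along the world's x, y, z in m, a list of three; "yaw": the turn about the world's z in degrees. In form: [{"dp": [x, y, z], "yaw": yaw}, ...]. A call has 1 to 20 rows; each row is the pose to reach, as a shift and turn from the pose commanded when the call began; what a row does not reach only later rows make up. A row lasts 1/12 s, in which the tool goes at most 41.7 mm and 7.16 degrees, less where a joint would pass 70% of its speed; a pose out of reach is approached as far as the arm can. A call with a gripper value outside its range is refused whole. "grip" is the gripper command: -1 is fully open, 1 is shut, values between are in proportion, set as the call begins (left out, the last holds). The fingers move at their own pace and stop on an object; "squeeze" is the grip in N (left out, the last holds). Time passes only in rows, so rows that repeat a pose let the fingers close. It gives the time, the measured TCP pose, the force, the opening and the grip force at its end, in the units of the state.
- get_state(): the state, without advancing time (a new reading comes with each control period).
- cams.capture(name): name is "side" or "top"; returns a dict with "image" (384x512x3 uint8, red, green, blue), "range_z" (384x512 float32, m along the optical axis (not along the pixel's ray), 0 where there is no reading), "fx", "fy", "cx", "cy" (pixels), "k1" (the pictures are not rectified: a ray, as slopes to the right and down, at radius r is drawn at 1 + k1 r^2 times it, then the intrinsics apply), "R" (3x3) and "t" (3): a world point X has camera coordinates R X + t. Camera axes: x right, y down, z forward; pixel columns grow to the right and rows downward; lengths in m; the calibration is good to about 2 mm. A picture is of the moment at which its call begins.
- r.close_job(): hands the job in; it is judged then, once.
The state is a dict: "time_s": time; "joints": joint angles; "qd": joint speeds; "joint_torque": joint torques, N m; "tcp_pos": TCP position; "eef_rot": TCP orientation; "contact_force": force on the tool from outside, world axes, zero at the start; "moment": the same for the moment, N m; "gripper_width": finger opening in m; "gripper_force": force on a finger pad.
Only numpy, scipy, OpenCV 4.12 (cv2) and the standard library are available. Lean on these libraries where they do the work, as an engineer would, in place of code of your own. Each camera call takes 0.05 s, during which the arm holds its last target. There are 200 camera calls.

TASK

Two small quick-lock filter housings stand on the bench with their caps up and unlocked. Close the one with the blue cap: push the cap down against its spring, turn it a quarter turn clockwise (seen from above) while it is down (do not force it round before it is fully down), let it click up into its notch so that it is locked, and let go. Do not push down or close the orange cap, whose filter is still to be changed.

Things in the scene. Friction and masses are not known exactly. Their poses are not given: they have to be found in the camera images.
- blue_handle (a point): Centre of the BLUE cap's T-handle bar, 115 mm above the bench while up, on the vertical turning axis (z up). Bar 60 mm long (x axis), 12 thick (y axis), 26 high. Under its middle a neck 12 mm in diameter, 16 long, then the cap disc, 72 mm in diameter, its flat top 29 mm below this point: keep fingertips above it. The cap is captive in the white housing: it only slides down and turns.
- blue_press (a joint): How far the blue cap is pushed down, m: 0 up (start); its spring pushes up with about 4 N at the top, 10 N at 0.016 (hard stop). It can turn only while pushed more than 0.010 down (0.012 to 0.015 is a good depth). Turned fully and let up, it rests locked at 0.004.
- blue_turn (a joint): Turn of the blue cap, rad, growing clockwise seen from above: about 0 at the start (0.05 play), hard stop at 1.62. The notch takes the pins anywhere from about 1.35 to 1.62: aim for 1.48 (85 degrees). Let up there, the cap rises under its spring and cannot turn back. It turns easily (under 0.1 N m).
- orange_handle (a point): Centre of the T-handle bar of the ORANGE cap, which must stay up and unlocked; otherwise an identical unit, same axes. Each white round housing is fixed to the bench, 83 mm in diameter and 62 high, on a 100 mm flange 8 high; two hose barbs reach 60 mm from the axis, 21 mm above the bench.

How it is judged:
By the outcome, as a careful person would: the job done as asked, in the order asked, and still so for the second after the job is handed in, with the robot touching nothing.
It also fails if it takes over 32 s, if anything falls off the work surface, if the arm or the gripper's body presses on something with over 40 N, if the wrist force passes 120 N, or if a joint passes its speed limit or range.

## Working session

There is one attempt and no reset: what is moved stays moved. The work goes in short steps, Python scripts to look and compute and a tool call to move; the robot and the scene stay as the last step left them, time stands still between calls to the robot, and variables do not carry over. Pictures are saved under pics/ and viewed, at most 10 in all, crops included, and the job is handed in when it is done.

Besides the shell and the picture viewer there is one more tool, called after ">>>" by a JSON object that holds its "api" and its "payload". apply_moves: Moves the arm, as the interface text tells. Its arguments: {"type":"object","properties":{"targets":{"type":"array","items":{"type":"object","properties":{"dp":{"type":"array","items":{"type":"number"}},"yaw":{"type":"number"}}}},"grip":{"type":"number"},"squeeze":{"type":"number"}},"required":["targets"]}

```bash
mkdir -p pics; cat > h.py <<'E'
import numpy as np, cv2
from plant import get_state, cams, r
def cloud(c):
    h,w=c["range_z"].shape; v,u=np.mgrid[0:h,0:w]
    x=(u-c["cx"])/c["fx"]; y=(v-c["cy"])/c["fy"]; a,b=x.copy(),y.copy()
    for _ in range(8):
        s=1+c["k1"]*(a*a+b*b); a,b=x/s,y/s
    z=c["range_z"]; P=np.stack([a*z,b*z,z],-1)
    return (P-c["t"])@c["R"]
E
python3 - <<'E'
from h import *
ims=[]
for n in("top","side"):
    c=cams.capture(n); im=c["image"]; ims.append(im); W=cloud(c)
    np.savez(f"{n}.npz",im=im,W=W,z=c["range_z"])
    hsv=cv2.cvtColor(im,cv2.COLOR_RGB2HSV)
    for nm,lo,hi in(("blue",95,130),("orange",5,22)):
        m=(hsv[...,0]>=lo)&(hsv[...,0]<=hi)&(hsv[...,1]>110)&(hsv[...,2]>50)&(c["range_z"]>0)
        k,l,s,ce=cv2.connectedComponentsWithStats(m.astype(np.uint8))
        for i in range(1,k):
            if s[i,4]>40:
                p=W[l==i]; print(n,nm,s[i],ce[i].round(),np.median(p,0).round(3),p.min(0).round(3),p.max(0).round(3))
                q=p[(p[:,2]>.105)&(p[:,2]<.14)]
                if len(q)>15:
                    (cx,cy),sz,a=cv2.minAreaRect((q[:,:2]*1000).astype(np.float32)); 
                    t=q[q[:,2]>.122]; print("  bar",len(q),cx,cy,sz,a,len(t), t.mean(0) if len(t) else"", np.linalg.svd(t[:,:2]-t[:,:2].mean(0),full_matrices=False)[2][0] if len(t)>3 else "")
cv2.imwrite("pics/a.png",cv2.resize(cv2.hconcat(ims),(800,300))[:,:,::-1])
print(get_state())
E
```

```text
top blue [ 13   0  57  19 229] [32.  3.] [0.879 0.477 0.28 ] [0.876 0.392 0.233] [0.885 0.509 0.29 ]
top blue [320   0  18  45  76] [329.  23.] [ 0.942 -0.151  0.066] [ 0.879 -0.166  0.036] [ 1.006 -0.136  0.07 ]
top blue [ 68 145  26  20 296] [ 84. 155.] [0.617 0.405 0.099] [0.597 0.386 0.003] [0.672 0.477 0.103]
top blue [328 157  32  36 827] [344. 176.] [ 0.548 -0.141  0.086] [ 0.516 -0.179  0.081] [ 0.586 -0.111  0.132]
  bar 195 549.565673828125 -144.84127807617188 (12.546717643737793, 58.89247131347656) 71.30892944335938 171 [ 0.54885312 -0.14428893  0.12744116] [-0.95118304  0.30862732]
top blue [ 81 218  19  19 298] [ 90. 227.] [0.466 0.403 0.05 ] [0.447 0.383 0.039] [0.487 0.425 0.055]
top blue [105 248  21  11 109] [115. 253.] [0.412 0.357 0.015] [0.401 0.335 0.007] [0.423 0.379 0.019]
top orange [287 102   9  19  80] [291. 111.] [ 0.725 -0.048  0.03 ] [ 0.703 -0.057  0.024] [ 0.747 -0.04   0.034]
top orange [311 104   7  12  51] [314. 110.] [ 0.728 -0.102  0.03 ] [ 0.713 -0.109  0.025] [ 0.741 -0.096  0.033]
top orange [180 172  35  36 911] [197. 190.] [0.529 0.159 0.087] 
[... 1576 characters left out ...]
.15226282]
{'time_s': 0.1, 'joints': array([-4.82942603e+01,  2.05877534e+01,  6.37388047e-01, -1.95930489e-02,
       -7.01374745e+01, -1.65059203e+01]), 'qd': array([ 0.11868751, -0.12897757,  0.16834593,  0.05884677, -0.02595237,
        0.07864798]), 'joint_torque': array([-3.85595748e-03, -5.84161484e+01,  2.93750399e+01,  7.01546386e+00,
        1.02156086e-02, -6.72681563e-05]), 'tcp_pos': array([ 0.28718453, -0.61038048,  0.24769334]), 'eef_rot': array([ 1.79910546e+02, -7.29859160e-03, -1.54806846e+02]), 'contact_force': array([-0.07611841, -0.82912413,  0.33014974]), 'moment': array([ 0.01355848, -0.01669756, -0.02756959]), 'gripper_force': 0.0, 'gripper_width': 0.0873825206642393}
```

View pics/a.png

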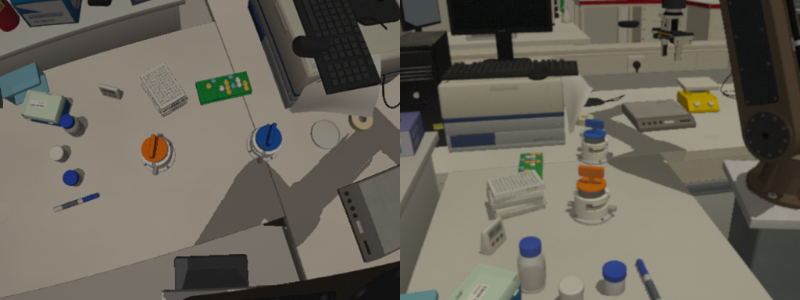

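The top view shows the orange cap at (155,150) and the blue cap at (267,137), in the 800-pixel composite. The blue bar's centre is about (0.5495, -0.143), with its axis at -17.6°. The measured top of 0.1275 matches the expected 0.128. Next I check for tall objects near the path.

```bash
python3 - <<'E'
import numpy as np
for n in("top","side"):
    d=np.load(n+".npz");W=d["W"][d["z"]>0]
    a=np.hypot(W[:,0]-.55,W[:,1]+.143)
    q=W[(a<.2)&(W[:,2]>.1)&(a>.04)];print(n,len(q),q[::max(1,len(q)//12)].round(3).tolist())
    q=W[(W[:,0]>.2)&(W[:,0]<.7)&(W[:,1]>-.7)&(W[:,1]<-.05)&(W[:,2]>.14)];print(len(q),q[::max(1,len(q)//15)].round(2).tolist())
E
```

```text
top 5358 [[0.741, -0.203, 0.267], [0.712, -0.259, 0.264], [0.707, -0.218, 0.233], [0.691, -0.24, 0.237], [0.674, -0.247, 0.245], [0.723, -0.204, 0.122], [0.664, -0.218, 0.221], [0.661, -0.255, 0.204], [0.631, -0.266, 0.247], [0.621, -0.295, 0.248], [0.655, -0.221, 0.133], [0.641, -0.235, 0.125], [0.618, -0.325, 0.101]]
8502 [[0.7, -0.32, 0.26], [0.68, -0.34, 0.26], [0.68, -0.24, 0.24], [0.67, -0.29, 0.25], [0.65, -0.31, 0.26], [0.65, -0.3, 0.25], [0.63, -0.29, 0.26], [0.63, -0.31, 0.25], [0.64, -0.4, 0.2], [0.64, -0.31, 0.16], [0.62, -0.41, 0.19], [0.3, -0.07, 0.72], [0.3, -0.06, 0.74], [0.29, -0.05, 0.67], [0.29, -0.05, 0.72], [0.3, -0.05, 0.76]]
side 3370 [[0.642, -0.317, 0.263], [0.724, -0.204, 0.265], [0.617, -0.261, 0.243], [0.719, -0.197, 0.24], [0.713, -0.208, 0.22], [0.693, -0.215, 0.204], [0.716, -0.209, 0.19], [0.647, -0.254, 0.164], [0.724, -0.204, 0.163], [0.705, -0.206, 0.15], [0.692, -0.211, 0.135], [0.715, -0.209, 0.12], [0.706, -0.207, 0.102]]
4657 [[0.33, -0.61, 0.45], [0.33, -0.6, 0.42], [0.32, -0.6, 0.38], [0.3, -0.58, 0.35], [0.32, -0.63, 0.32], [0.34, -0.64, 0.3], [0.29, -0.52, 0.3], [0.32, -0.65, 0.23], [0.69, -0.31, 0.25], [0.61, -0.25, 0.25], [0.65, -0.36, 0.2], [0.7, -0.21, 0.22], [0.61, -0.39, 0.16], [0.64, -0.29, 0.17], [0.65, -0.23, 0.17], [0.69, -0.21, 0.14]]
```

>>> {"api": "apply_moves", "payload": {"targets": [{"dp": [0.013,0.023,0],"yaw": 7},{"dp": [0.026,0.047,0],"yaw": 14},{"dp": [0.04,0.07,0],"yaw": 21},{"dp": [0.053,0.094,0],"yaw": 28},{"dp": [0.066,0.117,0],"yaw": 35},{"dp": [0.079,0.14,0],"yaw": 42},{"dp": [0.092,0.164,0],"yaw": 49},{"dp": [0.105,0.187,0],"yaw": 56},{"dp": [0.118,0.21,0],"yaw": 63},{"dp": [0.131,0.234,0],"yaw": 70},{"dp": [0.144,0.257,0],"yaw": 77},{"dp": [0.157,0.28,0],"yaw": 84},{"dp": [0.17,0.304,0],"yaw": 91},{"dp": [0.183,0.327,0],"yaw": 98},{"dp": [0.196,0.35,0],"yaw": 105},{"dp": [0.21,0.374,0],"yaw": 112},{"dp": [0.223,0.397,0],"yaw": 119},{"dp": [0.236,0.42,0],"yaw": 126},{"dp": [0.25,0.444,0],"yaw": 133},{"dp": [0.262,0.468,0],"yaw": 137.2}], "grip": -1, "squeeze": 35}}

```text
time_s: 1.77
tcp_pos: [0.5498, -0.1415, 0.2483]
eef_rot: [180.0, 0.0, -17.2]
contact_force: [0.2, 0.4, 0.3]
gripper_width: 0.0879
gripper_force: 0.0
```

```bash
python3 - <<'E'
import numpy as np
for n in("top","side"):
    d=np.load(n+".npz");W=d["W"][d["z"]>0]
    a=np.hypot(W[:,0]-.55,W[:,1]+.143)
    m=(W[:,2]>.1)&(a>.045)&(W[:,2]<.5);i=np.argsort(a[m])[:300:25];print(n,np.c_[W[m][i],a[m][i]].round(3).tolist())
E
```

```text
top [[0.637, -0.23, 0.104, 0.123], [0.639, -0.234, 0.106, 0.127], [0.646, -0.229, 0.104, 0.129], [0.645, -0.232, 0.137, 0.13], [0.648, -0.23, 0.144, 0.131], [0.65, -0.229, 0.141, 0.132], [0.651, -0.228, 0.143, 0.132], [0.657, -0.222, 0.186, 0.133], [0.658, -0.221, 0.172, 0.133], [0.659, -0.22, 0.124, 0.134], [0.66, -0.22, 0.22, 0.134], [0.638, -0.245, 0.12, 0.134]]
side [[0.638, -0.23, 0.105, 0.124], [0.611, -0.256, 0.244, 0.129], [0.644, -0.233, 0.139, 0.131], [0.646, -0.234, 0.112, 0.132], [0.661, -0.216, 0.168, 0.132], [0.661, -0.216, 0.214, 0.133], [0.658, -0.222, 0.14, 0.134], [0.664, -0.214, 0.14, 0.134], [0.643, -0.241, 0.145, 0.135], [0.655, -0.228, 0.164, 0.135], [0.662, -0.219, 0.203, 0.136], [0.66, -0.224, 0.217, 0.136]]
```

>>> {"api": "apply_moves", "payload": {"targets": [{"dp": [0,0,-0.03]},{"dp": [0,0,-0.06]},{"dp": [0,0,-0.085]},{"dp": [0,0,-0.1]},{"dp": [0,0,-0.115]},{"dp": [0,0,-0.125]},{"dp": [0,0,-0.132]},{"dp": [0,0,-0.132]},{"dp": [0,0,-0.132]}]}}

```text
$.targets[0]: bad value
```

```bash
python3 - <<'E'
from h import *
c=cams.capture("side"); im=c["image"][110:210,190:320]
cv2.imwrite("pics/b.png",cv2.resize(im,(780,600),interpolation=cv2.INTER_CUBIC)[:,:,::-1])
print(get_state())
E
```

```text
{'time_s': 1.8167, 'joints': array([ 5.58559986e+00,  1.06078416e+01, -1.30250545e+01, -3.20284685e-02,
       -6.63382941e+01,  6.74775926e+01]), 'qd': array([-2.75549822, -0.3845771 , -0.99022854,  0.24099714,  0.0841555 ,
       -4.97872954]), 'joint_torque': array([ -0.74263042, -46.38104796,  26.94770157,   6.86683103,
        -0.53676216,   0.06210468]), 'tcp_pos': array([ 0.55170884, -0.1385763 ,  0.24813393]), 'eef_rot': array([-1.79961861e+02, -1.53699688e-02, -1.69496594e+01]), 'contact_force': array([2.51329009, 1.2482186 , 0.13194017]), 'moment': array([ 0.24907533, -0.25689307,  0.00360042]), 'gripper_force': 0.0, 'gripper_width': 0.08781127030406344}
```

View pics/b.png

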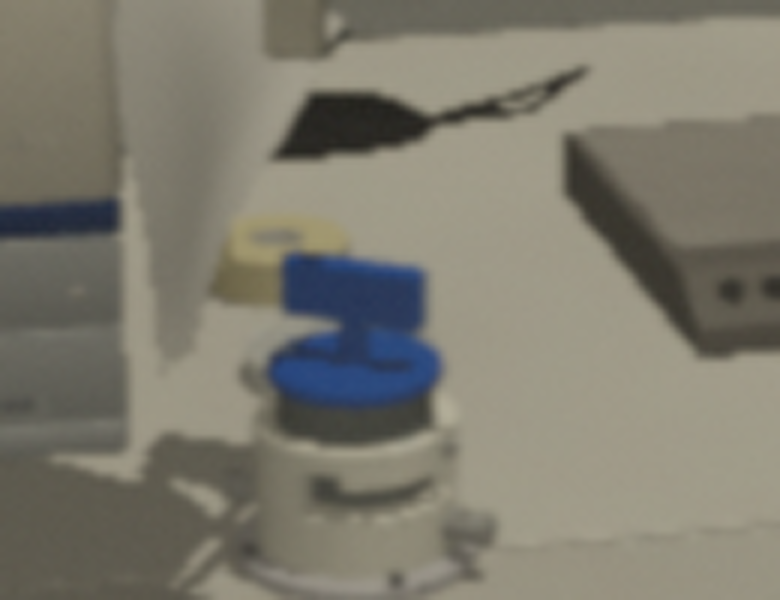

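The side crop shows the blue cap up at (355,330), untouched, with the gripper above and out of frame. The move was refused because the rows had no yaw, so I'm resending it.

>>> {"api": "apply_moves", "payload": {"targets": [{"dp": [0,0,-0.02],"yaw": 0},{"dp": [0,0,-0.04],"yaw": 0},{"dp": [0,0,-0.06],"yaw": 0},{"dp": [0,0,-0.07],"yaw": 0},{"dp": [0,0,-0.07],"yaw": 0},{"dp": [0,0,-0.07],"yaw": 0},{"dp": [0,0,-0.07],"yaw": 0}]}}

```text
time_s: 2.4
tcp_pos: [0.55, -0.143, 0.1797]
eef_rot: [-180.0, -0.1, -17.6]
contact_force: [-0.6, 0.2, 0.6]
gripper_width: 0.0879
gripper_force: 0.0
```

```bash
python3 - <<'E'
from h import *
c=cams.capture("side"); im=c["image"][110:210,190:320]
cv2.imwrite("pics/c.png",cv2.resize(im,(780,600),interpolation=cv2.INTER_CUBIC)[:,:,::-1])
s=get_state();print(s['tcp_pos'],s['eef_rot'],s['contact_force'])
E
```

```text
[ 0.55011487 -0.14290581  0.17987454] [-1.79976790e+02 -1.08211271e-01 -1.75995794e+01] [ 0.07951405 -0.1879802  -0.1387808 ]
```

View pics/c.png

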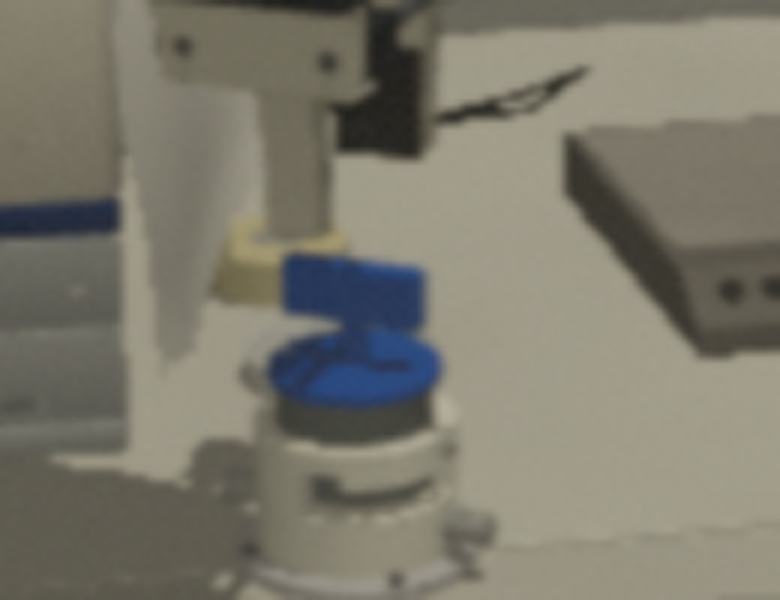

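The open fingers at (300,170) and (385,80) straddle the bar at (355,290). I'll descend to 0.117 and close.

>>> {"api": "apply_moves", "payload": {"targets": [{"dp": [0,0,-0.015],"yaw": 0},{"dp": [0,0,-0.03],"yaw": 0},{"dp": [0,0,-0.045],"yaw": 0},{"dp": [0,0,-0.055],"yaw": 0},{"dp": [0,0,-0.062],"yaw": 0},{"dp": [0,0,-0.062],"yaw": 0},{"dp": [0,0,-0.062],"yaw": 0},{"dp": [0,0,-0.062],"yaw": 0}]}}

```text
time_s: 3.12
tcp_pos: [0.55, -0.1428, 0.1175]
eef_rot: [-180.0, -0.1, -17.6]
contact_force: [0.5, 0.7, 0.1]
gripper_width: 0.0877
gripper_force: 0.0
```

>>> {"api": "apply_moves", "payload": {"targets": [{"dp": [0,0,0],"yaw": 0},{"dp": [0,0,0],"yaw": 0},{"dp": [0,0,0],"yaw": 0},{"dp": [0,0,0],"yaw": 0},{"dp": [0,0,0],"yaw": 0},{"dp": [0,0,0],"yaw": 0},{"dp": [0,0,0],"yaw": 0},{"dp": [0,0,0],"yaw": 0},{"dp": [0,0,0],"yaw": 0},{"dp": [0,0,0],"yaw": 0}], "grip": 1, "squeeze": 35}}

```text
time_s: 3.95
tcp_pos: [0.5493, -0.1428, 0.1165]
eef_rot: [180.0, 0.0, -17.6]
contact_force: [0.1, 0.7, 1.5]
gripper_width: 0.026
gripper_force: 0.0
```

>>> {"api": "apply_moves", "payload": {"targets": [{"dp": [0,0,0],"yaw": 0},{"dp": [0,0,0],"yaw": 0},{"dp": [0,0,0],"yaw": 0},{"dp": [0,0,0],"yaw": 0},{"dp": [0,0,0],"yaw": 0}]}}

```text
time_s: 4.37
tcp_pos: [0.5483, -0.1451, 0.1166]
eef_rot: [179.8, 0.1, -17.6]
contact_force: [-1.2, -12.6, -0.4]
gripper_width: 0.0116
gripper_force: 35.0
```

>>> {"api": "apply_moves", "payload": {"targets": [{"dp": [-0.001,-0.0015,0],"yaw": 0},{"dp": [-0.001,-0.0025,0],"yaw": 0},{"dp": [-0.001,-0.0025,0],"yaw": 0},{"dp": [-0.001,-0.0025,0],"yaw": 0}]}}

```text
time_s: 4.7
tcp_pos: [0.5481, -0.1459, 0.1166]
eef_rot: [179.9, 0.0, -17.6]
contact_force: [-0.2, -5.3, 0.1]
gripper_width: 0.0118
gripper_force: 35.0
```

>>> {"api": "apply_moves", "payload": {"targets": [{"dp": [0,-0.0015,0],"yaw": 0},{"dp": [0,-0.0015,-0.004],"yaw": 0},{"dp": [0,-0.0015,-0.008],"yaw": 0},{"dp": [0,-0.0015,-0.012],"yaw": 0},{"dp": [0,-0.0015,-0.0145],"yaw": 0},{"dp": [0,-0.0015,-0.0145],"yaw": 0},{"dp": [0,-0.0015,-0.0145],"yaw": 0},{"dp": [0,-0.0015,-0.0145],"yaw": 0}]}}

```text
time_s: 5.37
tcp_pos: [0.5483, -0.1466, 0.1028]
eef_rot: [180.0, -0.0, -17.6]
contact_force: [-4.0, -1.0, 9.0]
gripper_width: 0.0119
gripper_force: 35.0
```

>>> {"api": "apply_moves", "payload": {"targets": [{"dp": [0,0,0],"yaw": -3},{"dp": [0,0,0],"yaw": -7},{"dp": [0,0,0],"yaw": -12},{"dp": [0,0,0],"yaw": -17},{"dp": [0,0,0],"yaw": -22},{"dp": [0,0,0],"yaw": -27},{"dp": [0,0,0],"yaw": -32},{"dp": [0,0,0],"yaw": -37},{"dp": [0,0,0],"yaw": -42},{"dp": [0,0,0],"yaw": -42}]}}

```text
time_s: 6.2
tcp_pos: [0.5497, -0.1454, 0.1032]
eef_rot: [-179.8, -0.0, -59.9]
contact_force: [-2.3, 6.8, 9.0]
gripper_width: 0.0116
gripper_force: 35.0
```

>>> {"api": "apply_moves", "payload": {"targets": [{"dp": [0,0.001,0],"yaw": -4},{"dp": [0,0.001,0],"yaw": -9},{"dp": [0,0.001,0],"yaw": -14},{"dp": [0,0.001,0],"yaw": -19},{"dp": [0,0.001,0],"yaw": -24},{"dp": [0,0.001,0],"yaw": -29},{"dp": [0,0.001,0],"yaw": -34},{"dp": [0,0.001,0],"yaw": -39},{"dp": [0,0.001,0],"yaw": -43},{"dp": [0,0.001,0],"yaw": -43},{"dp": [0,0.001,0],"yaw": -43}]}}

```text
time_s: 7.12
tcp_pos: [0.5518, -0.1447, 0.1041]
eef_rot: [-179.6, 0.1, -102.5]
contact_force: [2.5, 3.4, 8.7]
gripper_width: 0.0116
gripper_force: 35.0
```

```bash
python3 - <<'E'
from h import *
c=cams.capture("side"); im=c["image"][110:210,190:320]
cv2.imwrite("pics/d.png",cv2.resize(im,(780,600),interpolation=cv2.INTER_CUBIC)[:,:,::-1])
s=get_state();print(s['tcp_pos'],s['eef_rot'],s['contact_force'],s['moment'])
E
```

```text
[ 0.55180996 -0.14467864  0.10408979] [-1.79615528e+02  1.19992185e-01 -1.02517200e+02] [3.4467984  3.05005354 9.13996178] [ 1.36688906e+00 -9.36752324e-01 -2.14575927e-04]
```

View pics/d.png

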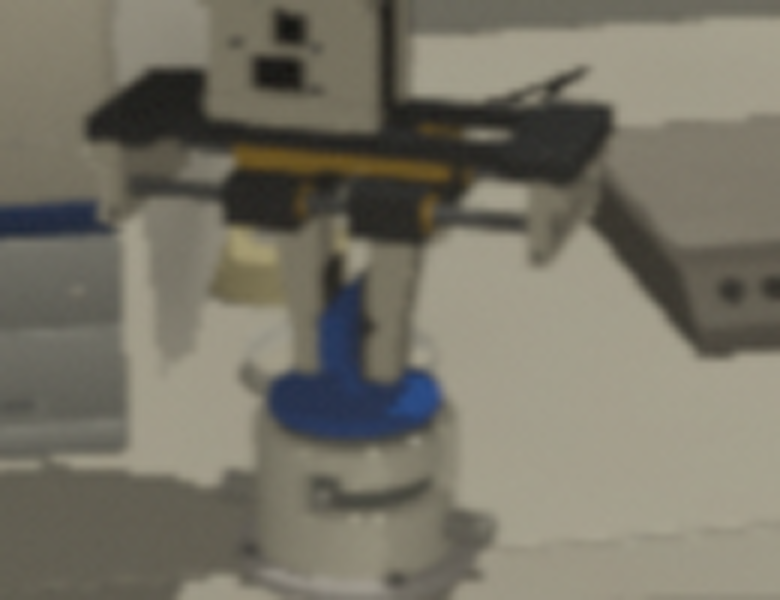

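The cap is pushed down and the bar at (345,330) has turned about 85°, still held between the fingers. Now I let it rise.

>>> {"api": "apply_moves", "payload": {"targets": [{"dp": [0,0,0.003],"yaw": 0},{"dp": [0,0,0.006],"yaw": 0},{"dp": [0,0,0.008],"yaw": 0},{"dp": [0,0,0.0095],"yaw": 0},{"dp": [0,0,0.0095],"yaw": 0},{"dp": [0,0,0.0095],"yaw": 0}]}}

```text
time_s: 7.67
tcp_pos: [0.5516, -0.1446, 0.1126]
eef_rot: [-179.6, 0.1, -102.5]
contact_force: [5.7, 2.5, -0.5]
gripper_width: 0.0118
gripper_force: 35.0
```

>>> {"api": "apply_moves", "payload": {"targets": [{"dp": [0,0,0],"yaw": 0},{"dp": [0,0,0],"yaw": 0},{"dp": [0,0,0],"yaw": 0},{"dp": [0,0,0],"yaw": 0},{"dp": [0,0,0],"yaw": 0},{"dp": [0,0,0],"yaw": 0},{"dp": [0,0,0],"yaw": 0},{"dp": [0,0,0],"yaw": 0},{"dp": [0,0,0],"yaw": 0},{"dp": [0,0,0],"yaw": 0}], "grip": -1}}

```text
time_s: 8.5
tcp_pos: [0.5483, -0.1458, 0.1116]
eef_rot: [180.0, 0.0, -102.6]
contact_force: [-0.4, -0.4, -0.2]
gripper_width: 0.073
gripper_force: 0.0
```

>>> {"api": "apply_moves", "payload": {"targets": [{"dp": [0,0,0.01],"yaw": 0},{"dp": [0,0,0.03],"yaw": 0},{"dp": [0,0,0.05],"yaw": 0},{"dp": [0,0,0.075],"yaw": 0},{"dp": [0,0,0.1],"yaw": 0},{"dp": [0,0,0.12],"yaw": 0},{"dp": [0,0,0.13],"yaw": 0},{"dp": [0,0,0.13],"yaw": 0},{"dp": [0,0,0.13],"yaw": 0}]}}

```text
time_s: 9.25
tcp_pos: [0.5483, -0.1456, 0.2418]
eef_rot: [-180.0, 0.0, -102.6]
contact_force: [-0.3, 0.4, -1.5]
gripper_width: 0.0878
gripper_force: 0.0
```

```bash
python3 - <<'E'
from h import *
c=cams.capture("side"); im=c["image"]; W=cloud(c)
cv2.imwrite("pics/e.png",cv2.resize(im[130:270,180:320],(600,600),interpolation=cv2.INTER_CUBIC)[:,:,::-1])
q=W[140:200,225:285].reshape(-1,3); q=q[(np.hypot(q[:,0]-.55,q[:,1]+.145)<.036)&(q[:,2]>.105)&(q[:,2]<.14)]
t=q[q[:,2]>q[:,2].max()-.008]
print(len(q),q[:,2].max(),np.percentile(q[:,2],90),cv2.minAreaRect((q[:,:2]*1000).astype(np.float32)))
print(get_state()['tcp_pos'])
E
```

```text
134 0.12715962872088665 0.12594208361157366 ((551.0908813476562, -143.68768310546875), (62.52564239501953, 13.887642860412598), 75.14144897460938)
[ 0.54780932 -0.14564314  0.24085637]
```

View pics/e.png

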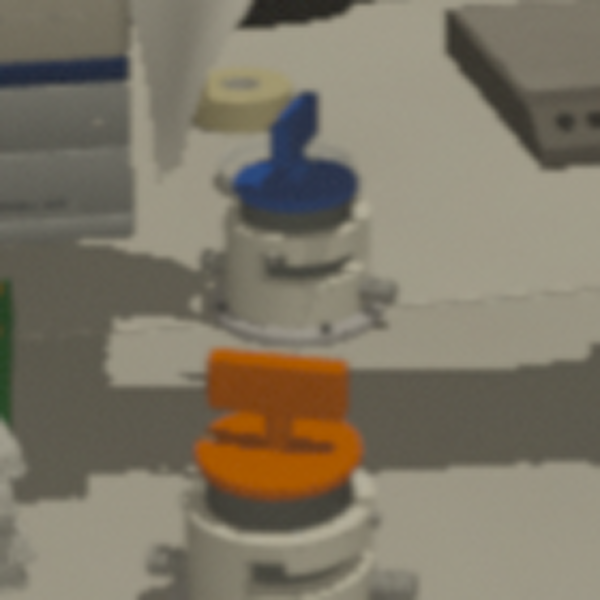

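The side view shows the blue bar at (295,135) turned, and the orange cap at (280,430) still up and unturned. I'll compare the disc height with the one before.

```bash
python3 - <<'E'
from h import *
c=cams.capture("side"); d=np.load("side.npz")
for W,im in((d["W"],d["im"]),(cloud(c),c["image"])):
    hsv=cv2.cvtColor(im,cv2.COLOR_RGB2HSV)
    a=np.hypot(W[...,0]-.55,W[...,1]+.144)
    m=(hsv[...,0]>95)&(hsv[...,0]<130)&(hsv[...,1]>110)&(a<.04)
    q=W[m]; k=q[(q[:,2]>.07)&(q[:,2]<.098)]; t=q[q[:,2]>.1]
    print(len(k),np.percentile(k[:,2],[25,50,75]).round(4),np.percentile(t[:,2],[90,97]).round(4))
E
```

```text
267 [0.0865 0.0873 0.0879] [0.1286 0.1296]
185 [0.0826 0.0834 0.0842] [0.1258 0.1266]
```

The disc is 3.9 mm lower than before, which matches the locked rest position of 4 mm, and the turn measures about 85–87°. Handing in.

```bash
python3 -c "
from plant import r
print(r.close_job())"
```

```text
the job is handed in; nothing more can be done
None
```

The blue cap is closed and locked: it turned about 85° and rests about 4 mm down in its notch. The gripper has let go, the orange cap was not touched, and the job is handed in at about 9 s of the 32 s allowed.

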